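# Make up the sampling kit tray

### The arm

A 6-joint arm with a two-finger parallel gripper is mounted at the origin on the work surface; the furniture and walls round the work are solid. World frame = base frame: x ahead of the robot, y to its left, z up, the work surface at z = 0. Lengths are in m, angles in rad, forces in N, time in s.
With the tool pointing down it reaches from about 0.3 to 0.75 m from the base axis. Payload 8.5 kg.
Tool frame: the origin (TCP) lies at the centre of the arm's flange, where the gripper is bolted on; the fingertips stand 166 mm ahead of it and the grasp point (between the pads) lies 147 mm ahead of it (robot.tcp_to_tips is the distance from the TCP to the fingertips, in m); z points along the fingers, x is the direction in which the jaws open and shut, and the axes are right-handed (so a half turn about z gives the same grasp; the last joint's range is limited). The gripper opens to 88 mm and grips with 3 to 60 N. Pads are 18 mm wide; open, the fingers measure 123 mm over their backs; the gripper's body (75 mm by 187 mm) begins 45 mm behind the grasp point.
Start: joints at [1.055, 0.381, 1.297, -0, 1.464, -0.215], TCP at [0.163, 0.525, 0.405] pointing down, gripper open.
Joint ranges: [-3.11, 3.11], [-0.89, 2.33], [0.22, 2.48], [-1.42, 4.56], [0.17, 2.85], [-2.88, 2.88]. Speed limits (rad/s): [2.39, 2.39, 3.14, 3.14, 3.14, 3.14].

### API

Orientations are given as a rotation vector (axis times angle).
In Python, from plant import robot, camera, workorder, recognise, landmark_of gives the robot as it stands. The module is installed in compiled form; this text tells all that it offers.
- The arm moves only by the tool carry_out, never from a script. Its arguments are lists of equal length, an entry for each row: "dp": the shift along the world's x, y, z in mm, a list of three; "yaw": the turn about the world's z in rad. In form: {"dp": [[x, y, z], ...], "yaw": [yaw, ...]}. A call has 1 to 8 rows; each row is the pose to reach, as a shift and turn from the pose commanded when the call began; what a row does not reach only later rows make up. A row lasts 1/8 s, in which the tool goes at most 62.5 mm and 10.7 degrees, less where a joint would pass 70% of its speed; a pose out of reach is approached as far as the arm can. A call with a gripper value outside its range is refused whole. "jaw" is the closure in counts, from 0 (fully open) to 255 (shut), set as the call begins (left out, the last holds). The fingers move at their own pace and stop on an object; "grip_force" is the grip in N (left out, the last holds). Time passes only in rows, so rows that repeat a pose let the fingers close. It gives the time, the measured TCP pose, the force and the opening at its end, in the units of the state.
- robot.get_state(): the state, without advancing time (a new reading comes with each control period).
- camera(name): name is "scene" or "top"; returns a dict with "color" (420x560x3 uint8, red, green, blue), "camera_matrix" (3x3 intrinsics, pixels), "D" ([k1, k2, p1, p2, k3] as OpenCV has them; the pictures are not rectified), "rvec" (rotation vector, rad) and "tvec" (3), from world to camera coordinates, as OpenCV has them. Camera axes: x right, y down, z forward; pixel columns grow to the right and rows downward; lengths in m; the calibration is good to about 2 mm. A picture is of the moment at which its call begins. There is no depth.
- workorder.sign_off(): hands the job in, once; it reports no verdict.
Trained networks look in a picture, given as the dict that the camera call returned (one of the last four; its "shot" number tells which), for a name from the list of things; names that differ only in an ending like _2 or _b are one class to them, and where a whole thing is asked for, a point or a joint stands for the part that bears it (a point fixed in the world has none). Each returns a list of dicts, best first, with "p" (0 to 1); they miss things now and then, are a little off and sometimes report something else, mostly with a low value. They report only what shows in the picture. A call takes as long as a camera call.
- recognise(thing, picture): "bbox" ([left, top, width, height] in pixels, round what is visible of it).
- landmark_of(thing, picture): "location" ([column, row] in pixels: a listed point, or the origin of a listed thing).
The state is a dict: "time_s": time; "joint_pos": joint angles; "dq": joint speeds; "effort": joint torques, N m; "tool_pos": TCP position; "eef_rot": TCP orientation; "force": force on the tool from outside, world axes, zero at the start; "moment": the same for the moment, N m; "width": finger opening in m.
Only numpy, scipy, OpenCV 4.12 (cv2) and the standard library are available. Lean on these libraries where they do the work, as an engineer would, in place of code of your own. Each camera call takes 0.05 s, during which the arm holds its last target. There are 200 camera calls.

### The job

Make up the sampling kit in the shallow grey tray: stand the red-capped vial in the middle of the red pad, the blue-capped vial on the blue pad and the brass adapter (hexagon down) on the black pad, and lay the yellow tape roll flat on the yellow pad, each centred on its pad. Leave the white-capped vial and the steel adapter standing where they are on the bench; let go of everything at the end.

Things in the scene. Friction and masses are not known exactly. Their poses are not given: they have to be found in the camera images.
- red_vial_mid (a point): Glass sample vial with a red cap standing upright, 23 mm diameter, 52 mm tall (body up to 42 mm, cap 20 mm diameter above). This point is on its axis half-way up, 26 mm above its underside; z is its upright axis. Behind the things stands a fixed tall blue analyser, 0.27 m high, its nearest corner at x 0.51, y -0.07 between the things and the tray: carry round in front of it.
- blue_vial_mid (a point): Glass sample vial with a blue cap standing upright, 23 mm diameter, 52 mm tall (body up to 42 mm, cap 20 mm diameter above). This point is on its axis half-way up, 26 mm above its underside; z is its upright axis.
- yellow_tape_mid (a point): Roll of thread tape: off-white flanged spool with a yellow band wound on it (the only roll here), lying flat, 48 mm diameter, 13 mm high. This point is on its axis half-way up, 6.5 mm above its underside; z is its upright axis.
- brass_adapter_mid (a point): Yellow-brown brass pipe adapter standing on its wide hexagonal end: hexagon 22 mm over the corners (along its x axis), 19 mm over the flats (along its y axis), 12 mm high, with a 13.6 mm round stub above, 24 mm tall in all. This point is on its axis half-way up, 12 mm above its underside; z is its upright axis.
- white_vial_mid (a point): Glass sample vial with a white cap standing upright, 23 mm diameter, 52 mm tall (body up to 42 mm, cap 20 mm diameter above). It does not belong to the kit. This point is on its axis half-way up, 26 mm above its underside; z is its upright axis.
- steel_adapter_mid (a point): Silver-grey steel pipe adapter, like the brass one but smaller, standing on its hexagonal end: hexagon 16 mm over the corners, 14 mm over the flats, 22 mm tall in all. It does not belong to the kit. This point is on its axis half-way up, 11 mm above its underside.
- red_pad: Red round pad, 44 mm across, 3 mm thick, fixed on the floor of the shallow grey kit tray: place of the red-capped vial. Origin: centre of its underside. Four pads in any order, 50 mm between centres, in one row down the middle of the tray; pad x runs along the row, y across. Tray: fixed, 236 mm (x) by 104 mm (y), floor 3 mm thick, rim only 7 mm high, that is 1 mm above the pads.
- blue_pad: Blue round pad, 44 mm across, 3 mm thick, fixed on the floor of the shallow grey kit tray: place of the blue-capped vial. Origin: centre of its underside. Four pads in any order, 50 mm between centres, in one row down the middle of the tray; pad x runs along the row, y across. Tray: fixed, 236 mm (x) by 104 mm (y), floor 3 mm thick, rim only 7 mm high, that is 1 mm above the pads.
- yellow_pad: Yellow round pad, 44 mm across, 3 mm thick, fixed on the floor of the shallow grey kit tray: place of the yellow tape roll. Origin: centre of its underside. Four pads in any order, 50 mm between centres, in one row down the middle of the tray; pad x runs along the row, y across. Tray: fixed, 236 mm (x) by 104 mm (y), floor 3 mm thick, rim only 7 mm high, that is 1 mm above the pads.
- black_pad: Black round pad, 44 mm across, 3 mm thick, fixed on the floor of the shallow grey kit tray: place of the brass adapter. Origin: centre of its underside. Four pads in any order, 50 mm between centres, in one row down the middle of the tray; pad x runs along the row, y across. Tray: fixed, 236 mm (x) by 104 mm (y), floor 3 mm thick, rim only 7 mm high, that is 1 mm above the pads.

How it is judged:
By the outcome, as a careful person would: the job done as asked, in the order asked, and still so for the second after the job is handed in, with the robot touching nothing.
It also fails if it takes over 109 s, if anything falls off the work surface, if the arm or the gripper's body presses on something with over 40 N, if the wrist force passes 120 N, or if a joint passes its speed limit or range.

## Working session

There is one attempt and no reset: what is moved stays moved. The work goes in short steps, Python scripts to look and compute and a tool call to move; the robot and the scene stay as the last step left them, time stands still between calls to the robot, and variables do not carry over. Pictures are saved under pics/ and viewed, about 12 in all and at most 16, crops included, and the job is handed in when it is done.

Besides the shell and the picture viewer there is one more tool, called after "Emit:" in YAML: its name, and indented under it one key for each argument. carry_out: Moves the arm, as the interface text tells. Its arguments: {"type":"object","properties":{"dp":{"type":"array","items":{"type":"array","items":{"type":"number"}}},"yaw":{"type":"array","items":{"type":"number"}},"jaw":{"type":"number"},"grip_force":{"type":"number"}},"required":["dp","yaw"]}

```bash
mkdir -p pics; cat > h.py <<'E'
import numpy as np, cv2
from plant import robot, camera, workorder, recognise, landmark_of
def ray(c,px):
    R=cv2.Rodrigues(np.array(c["rvec"],float))[0]; t=np.array(c["tvec"],float).ravel()
    u=cv2.undistortPoints(np.array([[px]],float),np.array(c["camera_matrix"],float),np.array(c["D"],float)).ravel()
    return -R.T@t, R.T@np.array([u[0],u[1],1.])
def atz(c,px,z):
    o,d=ray(c,px); return o+d*(z-o[2])/d[2]
def proj(c,P):
    return cv2.projectPoints(np.array([P],float),np.array(c["rvec"],float),np.array(c["tvec"],float),np.array(c["camera_matrix"],float),np.array(c["D"],float))[0].ravel()
def tri(obs):
    A=np.zeros((3,3));b=np.zeros(3)
    for c,px in obs:
        o,d=ray(c,px);d=d/np.linalg.norm(d);M=np.eye(3)-np.outer(d,d);A+=M;b+=M@o
    return np.linalg.solve(A,b)
Z=dict(red_vial_mid=.026,blue_vial_mid=.026,yellow_tape_mid=.0065,brass_adapter_mid=.012,white_vial_mid=.026,steel_adapter_mid=.011,red_pad=.003,blue_pad=.003,yellow_pad=.003,black_pad=.003)
def save(c,n): cv2.imwrite(f"pics/{n}.png",c["color"][:,:,::-1])
E
python3 - <<'E'
from h import *
np.set_printoptions(precision=4,suppress=True)
cs={n:camera(n) for n in("scene","top")}
for n,c in cs.items(): save(c,n+"0"); print(n,ray(c,(280,210)))
for k,z in Z.items():
    obs=[]
    for n,c in cs.items():
        for l in landmark_of(k,c)[:2]:
            print(k,n,round(l["p"],2),np.round(l["location"],1),atz(c,l["location"],z)[:2])
        r=landmark_of(k,c)
        if r: obs.append((c,r[0]["location"]))
    if len(obs)==2: print("   tri",tri(obs))
s=robot.get_state();print(s)
E
```

```text
scene (array([-0.2034, -0.2214,  0.5691]), array([ 0.7692,  0.2504, -0.5881]))
top (array([ 0.3267, -0.0053,  0.8798]), array([ 0.1784, -0.0073, -0.984 ]))
red_vial_mid scene 0.59 [201.8 180. ] [0.5668 0.2145]
red_vial_mid top 0.46 [181.1 178.5] [0.5557 0.2109]
   tri [0.5535 0.2079 0.0352]
blue_vial_mid scene 0.72 [257.  225.2] [0.4459 0.0379]
blue_vial_mid top 0.58 [255.9 230.5] [0.4361 0.0418]
   tri [0.4366 0.0381 0.0327]
yellow_tape_mid scene 0.85 [225.2 210.5] [0.4976 0.1293]
yellow_tape_mid top 0.59 [221.2 207.4] [0.4922 0.1219]
yellow_tape_mid top 0.33 [258.5 229. ] [0.442 0.037]
   tri [0.49   0.123  0.0132]
brass_adapter_mid scene 0.54 [158.5 233.9] [0.3804 0.222 ]
brass_adapter_mid scene 0.26 [225.5 210.2] [0.492  0.1257]
brass_adapter_mid top 0.46 [178.  255.8] [0.3832 0.2144]
   tri [0.3814 0.2179 0.0121]
white_vial_mid scene 0.67 [207.8 228.1] [0.4097 0.1268]
white_vial_mid top 0.7 [213.6 243.3] [0.4088 0.1342]
   tri [0.4103 0.1312 0.0245]
steel_adapter_mid scene 0.43 [183.5 209.4] [0.4704 0.2134]
steel_adapter_mid top 0.44 [179.8 215.4] [0.4738 0.2142]
   tri [0.4741 
[... 607 characters left out ...]
[369.7 183.9] [ 0.5454 -0.2203]
   tri [ 0.4878 -0.2189  0.0439]
black_pad scene 0.92 [376. 281.] [ 0.3836 -0.2047]
black_pad top 0.74 [369.  249.7] [ 0.3935 -0.2106]
black_pad top 0.33 [373.2 228.9] [ 0.4404 -0.2226]
   tri [ 0.393  -0.2083 -0.0041]
{'time_s': 2.1, 'joint_pos': array([ 1.0547,  0.3806,  1.2974, -0.    ,  1.4636, -0.2153]), 'dq': array([-0.0008,  0.0017, -0.0007,  0.0008, -0.0009,  0.0009]), 'effort': array([  0.0006, -43.7793, -22.473 ,   0.0714,   0.0314,  -0.    ]), 'tool_pos': array([0.1629, 0.5253, 0.4047]), 'eef_rot': array([2.5292, 1.8636, 0.    ]), 'force': array([-1.1397,  0.3212,  0.0194]), 'moment': array([-0.0008, -0.0072,  0.0129]), 'width': 0.08805727695175276}
```

```bash
python3 - <<'E'
import cv2
t=cv2.imread("pics/top0.png"); s=cv2.imread("pics/scene0.png")
cv2.imwrite("pics/top0c.png",cv2.resize(t[150:290,150:420],None,fx=2.9,fy=2.9,interpolation=cv2.INTER_CUBIC))
cv2.imwrite("pics/scene0c.png",cv2.resize(s[130:340,140:440],None,fx=2.66,fy=2.66,interpolation=cv2.INTER_CUBIC))
E
```

```text
(no output)
```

View pics/top0c.png

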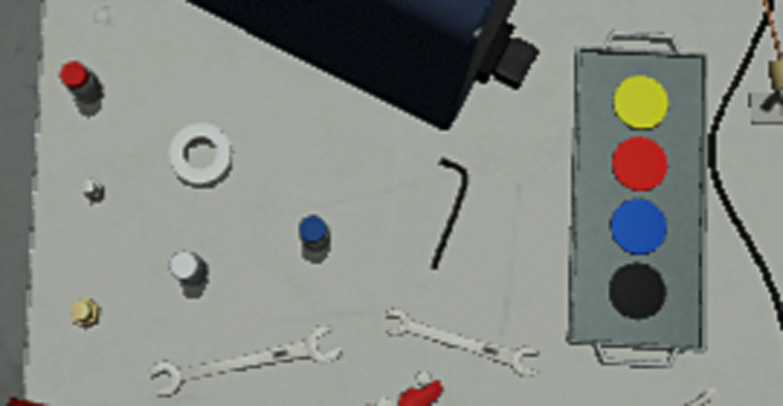

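View pics/scene0c.png

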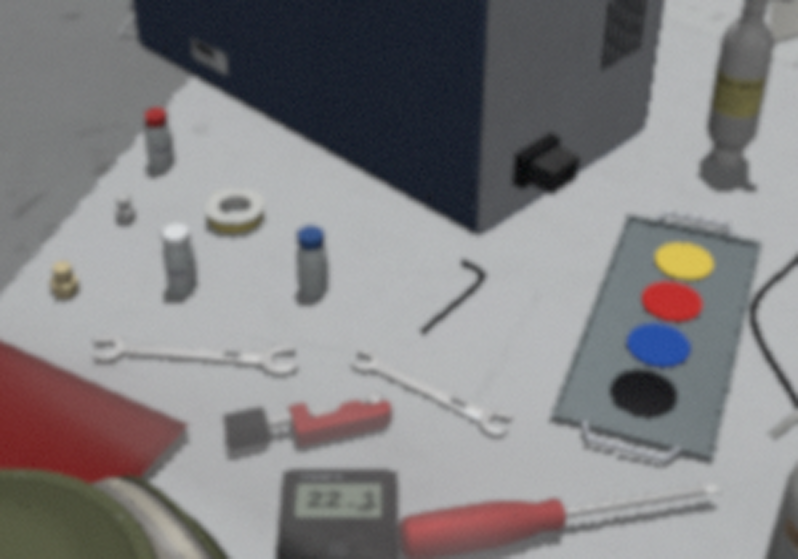

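```bash
cat >> h.py <<'E'
from scipy.optimize import least_squares
# name: (list of (r,z0,z1) cylinders, mask function on HSV)
def hue(lo,hi,s=90,v=40,vmax=256,smax=256):
    def f(H):
        h,S,V=[H[...,i].astype(int) for i in range(3)]
        m=((h>=lo)&(h<=hi)) if lo<=hi else ((h>=lo)|(h<=hi))
        return (m&(S>=s)&(V>=v)&(V<vmax)&(S<smax)).astype(np.uint8)
    return f
def blob(c,f,near,rad):
    H=cv2.cvtColor(c["color"],cv2.COLOR_RGB2HSV); m=f(H)
    yy,xx=np.mgrid[:m.shape[0],:m.shape[1]]; m[(xx-near[0])**2+(yy-near[1])**2>rad**2]=0
    n,lab,st,ce=cv2.connectedComponentsWithStats(m)
    if n<2: return None
    i=1+np.argmax(st[1:,4]); 
    pts=np.argwhere(lab==i)[:,::-1].astype(np.float32)
    # filled hull centroid over pixel squares
    q=np.concatenate([pts+np.array(d,np.float32) for d in((-.5,-.5),(.5,-.5),(-.5,.5),(.5,.5))])
    M=cv2.moments(cv2.convexHull(q)); return np.array([M["m10"]/M["m00"],M["m01"]/M["m00"]]),st[i,4],M["m00"]
def model(c,xy,cyl):
    a=np.linspace(0,2*np.pi,40); P=[]
    for r,z0,z1 in cyl:
        for z in(z0,z1): P.append(np.c_[xy[0]+r*np.cos(a),xy[1]+r*np.sin(a),0*a+z])
    q=cv2.projectPoints(np.concatenate(P),np.array(c["rvec"],float),np.array(c["tvec"],float),np.array(c["camera_matrix"],float),np.array(c["D"],float))[0]
    M=cv2.moments(cv2.convexHull(q.astype(np.float32))); return np.array([M["m10"]/M["m00"],M["m01"]/M["m00"]]),M["m00"]
def fit(c,cyl,f,xy0,dz=0,rad=None):
    cyl=[(r,a+dz,b+dz) for r,a,b in cyl]
    n,A=model(c,xy0,cyl); b=blob(c,f,n,rad or 1.6*np.sqrt(A/np.pi)+4)
    if b is None: return None
    s=least_squares(lambda p:(model(c,p*.001,cyl)[0]-b[0]),np.array(xy0)*1e3,diff_step=1e-4)
    return s.x,b[2]/model(c,s.x*.001,cyl)[1]   # mm, area ratio seen/expected
CAP=[(.010,.042,.052)]; PAD=[(.022,.003,.006)]
M=dict(red_vial_mid=(CAP,hue(170,8,110)),blue_vial_mid=(CAP,hue(100,125,120)),
 brass_adapter_mid=([(.0103,0,.012),(.0068,.012,.024)],hue(12,30,70,70)),
 yellow_tape_mid=([(.024,.0,.013)],hue(0,180,0,195)),
 red_pad=(PAD,hue(170,8,110)),blue_pad=(PAD,hue(100,125,120)),yellow_pad=(PAD,hue(18,35,110)),black_pad=(PAD,hue(0,180,0,0,60)))
X0=dict(red_vial_mid=(.555,.209),blue_vial_mid=(.437,.040),yellow_tape_mid=(.491,.123),brass_adapter_mid=(.382,.217),
 red_pad=(.4945,-.222),blue_pad=(.441,-.219),yellow_pad=(.545,-.2225),black_pad=(.390,-.208))
E
python3 - <<'E'
from h import *
np.set_printoptions(precision=1,suppress=True)
cs={n:camera(n) for n in("scene","top")}
for k,(cyl,f) in M.items(): print(k,[fit(c,cyl,f,X0[k]) for c in cs.values()])
t,s=cs["top"],cs["scene"]
for p in((445,128),(185,0),(515,0)): print("analyser top",p,atz(t,(p[0]/2.9+150,p[1]/2.9+150),.27)*1e3)
for p in((480,232),(140,45),(650,125),(545,175)): print("analyser base",p,atz(s,(p[0]/2.66+140,p[1]/2.66+130),0)*1e3)
for n,q,c in(("white",(213.6,243.3),t),("tape",(221.2,207.4),t),("tape",(225,211),s)):
    H=cv2.cvtColor(c["color"],cv2.COLOR_RGB2HSV); x,y=map(int,q); print(n,H[y,x-14:x+15,2])
E
```

```text
red_vial_mid [(array([559.4, 217.7]), 0.5893739495106216), (array([557.7, 219.5]), 0.9023358238532672)]
blue_vial_mid [(array([438.5,  35.5]), 0.5062258381784284), (array([436.9,  37.3]), 0.8779612426703841)]
brass_adapter_mid [(array([373.4, 210.6]), 0.007362933658426038), (array([380.6, 213.7]), 0.8543452655394176)]
yellow_tape_mid [(array([470.3, 157.1]), 0.058308684710363816), (array([489.4, 125.5]), 0.23579161338009907)]
red_pad [(array([ 494.3, -219.9]), 0.9689254481283333), (array([ 493., -218.]), 1.0421482197827014)]
blue_pad [(array([ 444.2, -216.3]), 0.9278885790828643), (array([ 442.7, -214.9]), 1.0316377431560242)]
yellow_pad [(array([ 543.8, -223.5]), 0.9292599780918734), (array([ 542.8, -221.7]), 1.067189263647356)]
black_pad [(array([ 394. , -212.7]), 0.8493011537166268), (array([ 392.9, -211. ]), 1.0282998065318416)]
analyser top (445, 128) [462.8 -47.7 270. ]
analyser top (185, 0) [538.   97.5 270. ]
analyser top (515, 0) [536.5 -88.8 270. ]
analyser base (480, 232) [540.6 -67.8   0. ]
analyser base (140, 45) [748.1 331.3   0. ]
analyser base (650, 125) [ 737.9 -175.7    0. ]
analyser base (545, 175) [ 633.5 -101.5    0. ]
white [164 164 163 162 160 160 163 165 164 163 171 192 194 194 192 195 198 183
 101  53  48  35  69 161 168 165 167 164 164]
tape [165 162 144 185 193 193 193 192 181 168 165 165 165 167 177 183 192 191
 194 198 194 116  76 157 168 167 166 166 166]
tape [182 182 182 181 180 171 155 150 163 177 184 189 187 185 185 186 187 191
 190 189 188 186 182 176 161 138 114 112 141]
```

```bash
python3 - <<'E'
from h import *
np.set_printoptions(precision=1,suppress=True)
cs={n:camera(n) for n in("scene","top")}
print(atz(cs["top"],(303.4,194.1),0)*1e3,atz(cs["top"],(213.8,150),0)*1e3)
def ov(c,x0,y0,w,h,k,th):
    im=cv2.resize(c["color"][y0:y0+h,x0:x0+w,::-1],None,fx=k,fy=k,interpolation=cv2.INTER_CUBIC).copy()
    a=np.linspace(0,2*np.pi,24)
    for x,y,r,z,col in th:
        P=np.c_[x+r*np.cos(a),y+r*np.sin(a),0*a+z]
        q=np.array([(proj(c,p)-[x0,y0]+.5)*k for p in P]); cv2.polylines(im,[q.astype(np.int32)],1,col,1)
    return im
th=[]
for x,y in((.5585,.2186),(.4377,.0364)):
    th+=[(x,y,.0115,0,(0,255,255)),(x,y,.010,.042,(0,255,0)),(x,y,.010,.052,(0,255,0))]
th+=[(.381,.2137,.0103,0,(255,0,255)),(.381,.2137,.0068,.024,(255,0,255)),(.490,.1235,.024,0,(0,0,255)),(.490,.1235,.024,.013,(0,0,255)),(.51,-.07,.003,0,(255,255,0)),(.51,-.07,.003,.27,(255,255,0))]
a=ov(cs["top"],165,160,150,110,5,th); b=ov(cs["scene"],145,160,190,90,4.2,th)
cv2.imwrite("pics/ovt.png",a);cv2.imwrite("pics/ovs.png",b)
E
```

```text
[523.1 -66.3   0. ] [631.5 143.1   0. ]
```

View pics/ovt.png

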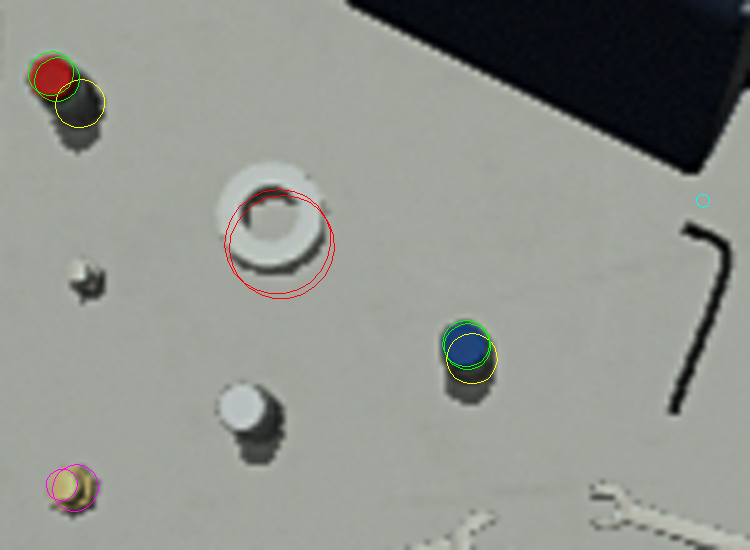

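View pics/ovs.png

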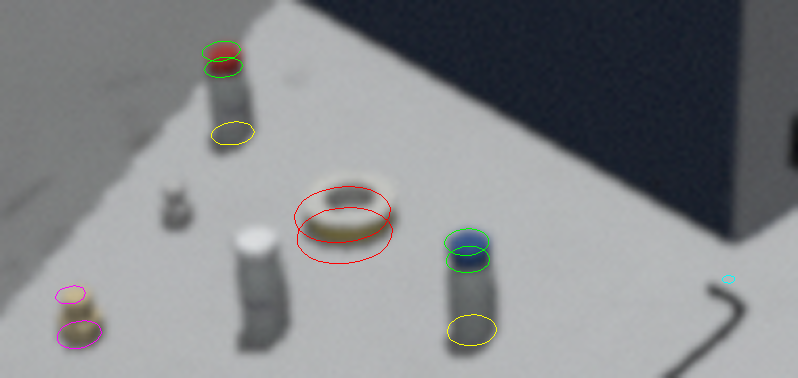

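The overlay shows the cap fits are good: red cap at (52,77) and blue cap at (467,343) in the enlarged top crop. The tape is about 12 mm further away than my guess, with its real centre at (271,217). The analyser corner is at about (0.52, -0.066). I'll start with the red vial.

Emit:
carry_out:
  dp:
    - [395.5,-306.5,-105]
    - [395.5,-306.5,-105]
    - [395.5,-306.5,-105]
    - [395.5,-306.5,-105]
    - [395.5,-306.5,-105]
    - [395.5,-306.5,-105]
    - [395.5,-306.5,-105]
    - [395.5,-306.5,-105]
  yaw: [0,0,0,0,0,0,0,0]
  jaw: 0
  grip_force: 20

```text
time_s: 3.3
tool_pos: [0.5512, 0.224, 0.3017]
eef_rot: [2.529, 1.863, 0.001]
force: [-0.1, -0.1, -0.3]
width: 0.0879
```

Emit:
carry_out:
  dp:
    - [7,-5,-2]
    - [7,-5,-2]
    - [7,-5,-2]
  yaw: [0,0,0]

```text
time_s: 3.68
tool_pos: [0.5557, 0.2217, 0.3006]
eef_rot: [-2.528, -1.866, -0.001]
force: [-0.8, 0.2, -0.7]
width: 0.0878
```

```bash
python3 - <<'E'
from h import *
np.set_printoptions(precision=1,suppress=True)
s=robot.get_state(); print(s["tool_pos"]*1e3)
cs={n:camera(n) for n in("scene","top")}
f=hue(0,180,0,180,256,40)
print("tape top",fit(cs["top"],[(.024,.013,.013)],f,(.502,.128),rad=16))
y=hue(18,40,60,40); print("tape band scene",fit(cs["scene"],[(.0225,.002,.011)],y,(.502,.128),rad=18))
for k in("red_vial_mid","brass_adapter_mid"):
    c=cs["top"]; print(k,fit(c,*M[k],X0[k]))
t=cs["top"]["color"][150:270,150:270,::-1]; cv2.imwrite("pics/a1.png",cv2.resize(t,None,fx=5,fy=5,interpolation=cv2.INTER_CUBIC))
E
```

```text
[555.7 221.7 300.6]
tape top (array([504.8, 121.9]), 1.9465443821574109)
tape band scene (array([485.7, 119.6]), 0.2446823553743517)
red_vial_mid (array([547.8, 219.9]), 0.03856871038829511)
brass_adapter_mid (array([380.6, 214.4]), 0.7920706707076792)
```

Emit:
carry_out:
  dp:
    - [2.8,-3.1,-20]
    - [2.8,-3.1,-70]
    - [2.8,-3.1,-110]
    - [2.8,-3.1,-126.5]
    - [2.8,-3.1,-126.5]
    - [2.8,-3.1,-126.5]
  yaw: [0,0,0,0,0,0]

```text
time_s: 4.53
tool_pos: [0.5599, 0.2177, 0.1752]
eef_rot: [2.528, 1.863, 0.004]
force: [0.5, -0.3, 0.6]
width: 0.088
```

Emit:
carry_out:
  dp:
    - [0,0,0]
    - [0,0,0]
    - [0,0,0]
    - [0,0,0]
    - [0,0,0]
    - [0,0,0]
  yaw: [0,0,0,0,0,0]
  jaw: 255

```text
time_s: 5.28
tool_pos: [0.5596, 0.2174, 0.1735]
eef_rot: [-2.529, -1.863, 0.0]
force: [-0.5, 0.1, -1.3]
width: 0.0306
```

Emit:
carry_out:
  dp:
    - [0,0,0]
    - [0,0,0]
    - [0,0,0]
    - [0,0,15]
    - [0,0,60]
    - [0,0,120]
    - [0,0,126]
    - [0,0,126]
  yaw: [0,0,0,0,0,0,0,0]

```text
time_s: 6.28
tool_pos: [0.5592, 0.2174, 0.2999]
eef_rot: [2.529, 1.863, 0.001]
force: [-0.6, -0.1, 0.4]
width: 0.0216
```

```bash
python3 - <<'E'
from h import *
np.set_printoptions(precision=2,suppress=True)
P=[]
for i in range(6):
    t=camera("top"); P.append(robot.get_state()["tool_pos"]*1e3)
s=camera("scene"); P.append(robot.get_state()["tool_pos"]*1e3)
print(np.array(P)); print(robot.get_state()["width"],robot.get_state()["joint_pos"])
k=3; im=cv2.resize(s["color"][90:230,150:330,::-1],None,fx=4,fy=4,interpolation=cv2.INTER_CUBIC); cv2.imwrite("pics/r1.png",im)
E
```

```text
[[559.2  217.39 298.83]
 [559.28 217.37 298.25]
 [559.34 217.4  298.11]
 [559.45 217.39 298.13]
 [559.49 217.43 298.29]
 [559.56 217.41 298.53]
 [559.56 217.46 298.72]]
0.021628968690692345 [ 0.17  0.56  1.31  0.    1.27 -1.1 ]
```

View pics/r1.png

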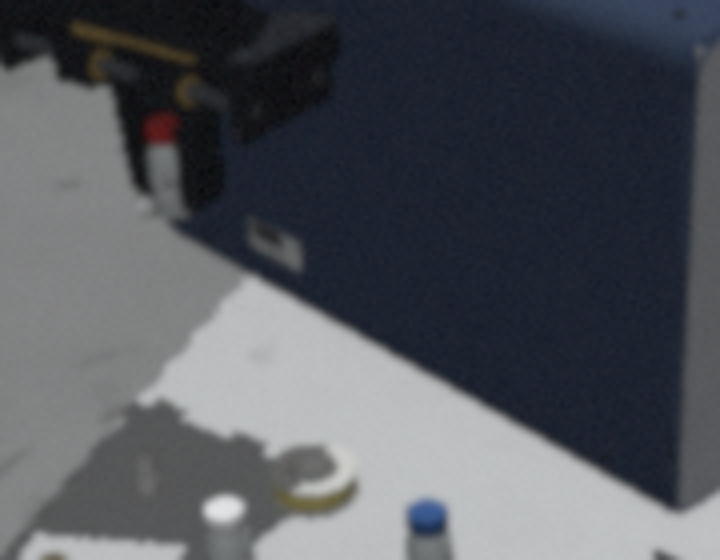

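The red vial is held upright between the fingers and clear of the bench (cap at (160,128) in the crop). Next I carry it round in front of the analyser.

Emit:
carry_out:
  dp:
    - [-53,-32,0]
    - [-106,-64,0]
    - [-155,-100,0]
    - [-170,-155,0]
    - [-180,-212,0]
    - [-186,-270,0]
    - [-180,-325,0]
    - [-155,-375,0]
  yaw: [0,0.03,0.06,0.1,0.14,0.18,0.21,0.23]

```text
time_s: 7.62
tool_pos: [0.404, -0.1596, 0.2996]
eef_rot: [-2.3, -2.14, 0.0]
force: [0.7, 0.7, 0.3]
width: 0.0219
```

Emit:
carry_out:
  dp:
    - [40,-35,-5]
    - [85,-60,-30]
    - [89.5,-61.5,-60]
    - [89.5,-61.5,-60]
    - [89.5,-61.5,-60]
    - [89.5,-61.5,-60]
  yaw: [0,0,0,0,0,0]

```text
time_s: 8.38
tool_pos: [0.4939, -0.2189, 0.2409]
eef_rot: [2.297, 2.14, 0.001]
force: [1.1, -0.4, -0.4]
width: 0.0217
```

```bash
python3 - <<'E'
from h import *
np.set_printoptions(precision=2,suppress=True)
for i in range(2):
    s=camera("scene"); q=robot.get_state(); print(q["tool_pos"]*1e3,q["width"])
r=cv2.Rodrigues(q["eef_rot"])[0]; print("jaw ang",np.arctan2(r[1,0],r[0,0]))
p=q["tool_pos"]
b=p[2]-.1735   # height of vial underside
print("cap",fit(s,*M["red_vial_mid"],p[:2],dz=b,rad=14))
E
```

```text
[ 493.89 -218.91  240.82] 0.02158898046077734
[ 493.89 -218.94  240.64] 0.021813615845680187
jaw ang 1.500000866983003
cap (array([ 491.71, -221.07]), 0.6930595304061509)
```

Emit:
carry_out:
  dp:
    - [2,0.5,-25]
    - [2,0.5,-48]
    - [2,0.5,-57]
    - [2,0.5,-60.5]
    - [2,0.5,-60.5]
    - [2,0.5,-60.5]
    - [2,0.5,-60.5]
  yaw: [0,0,0,0,0,0,0]

```text
time_s: 9.35
tool_pos: [0.4961, -0.2186, 0.1795]
eef_rot: [2.298, 2.141, 0.0]
force: [0.2, 0.3, 1.9]
width: 0.0215
```

```bash
python3 - <<'E'
from h import *
np.set_printoptions(precision=2,suppress=True)
s=camera("scene"); q=robot.get_state(); print(q["tool_pos"]*1e3,q["width"],q["force"])
p=q["tool_pos"]
print("cap",fit(s,*M["red_vial_mid"],p[:2],dz=.006,rad=12), "pads", [fit(s,*M[k],X0[k]) for k in("blue_pad","yellow_pad")])
E
```

```text
[ 496.12 -218.63  179.48] 0.021631032904462794 [-0.78  0.14  2.44]
cap (array([ 493.77, -220.37]), 0.5754228039515455) pads [(array([ 444.06, -216.39]), 0.9426277089274148), (array([ 555.66, -207.97]), 0.03788936120691262)]
```

Emit:
carry_out:
  dp:
    - [0,0,0]
    - [0,0,0]
    - [0,0,0]
    - [0,0,5]
    - [0,0,60]
    - [-30,15,90]
    - [-75,55,100]
    - [-110,105,100]
  yaw: [0,0,0,0,0,0,0,0]
  jaw: 110

```text
time_s: 10.4
tool_pos: [0.3846, -0.1127, 0.28]
eef_rot: [2.299, 2.138, 0.001]
force: [0.2, -0.4, 0.2]
width: 0.0498
```

Emit:
carry_out:
  dp:
    - [5,55,0]
    - [20,105,0]
    - [45,142,-10]
    - [51.5,150,-45]
    - [51.5,150,-65]
    - [51.5,150,-65]
    - [51.5,150,-65]
  yaw: [0,0,0,0,0,0,0]
  jaw: 60

```text
time_s: 11.28
tool_pos: [0.4377, 0.0363, 0.2149]
eef_rot: [2.298, 2.14, 0.001]
force: [0.3, 0.2, -0.1]
width: 0.0673
```

```bash
python3 - <<'E'
from h import *
np.set_printoptions(precision=2,suppress=True)
s=camera("scene"); t=camera("top"); q=robot.get_state(); print(q["tool_pos"]*1e3,q["width"],q["force"])
for c in(s,t): print("red",fit(c,CAP,M["red_vial_mid"][1],(.494,-.219),dz=.006,rad=9))
print("blue", fit(s,*M["blue_vial_mid"],(.4377,.0364),rad=12))
a=cv2.resize(t["color"][160:270,320:430,::-1],None,fx=5,fy=5,interpolation=cv2.INTER_CUBIC);cv2.imwrite("pics/b1.png",a)
E
```

```text
[437.68  36.24 215.  ] 0.0675942827435681 [0.5  0.77 0.06]
red (array([ 495.36, -219.71]), 0.6795705285751967)
red (array([ 490.67, -215.07]), 1.9929479457464556)
blue (array([437.14,  34.86]), 0.3627183870900635)
```

View pics/b1.png

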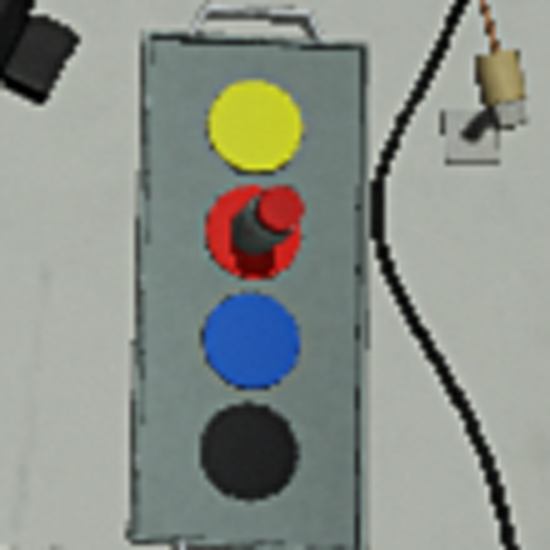

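The red vial stands on the red pad, cap at (281,209) over the pad at (254,231) in the crop, which is what the viewing angle should give. Now the blue vial.

Emit:
carry_out:
  dp:
    - [0,0,-25]
    - [0,0,-41]
    - [0,0,-41]
    - [0,0,-41]
  yaw: [0,0,0,0]

```text
time_s: 11.88
tool_pos: [0.4377, 0.0363, 0.1739]
eef_rot: [2.298, 2.141, 0.001]
force: [-0.1, -0.7, 0.6]
width: 0.0674
```

Emit:
carry_out:
  dp:
    - [0,0,0]
    - [0,0,0]
    - [0,0,0]
    - [0,0,0]
    - [0,0,0]
    - [0,0,0]
    - [0,0,0]
    - [0,0,0]
  yaw: [0,0,0,0,0,0,0,0]
  jaw: 255

```text
time_s: 12.88
tool_pos: [0.4375, 0.0364, 0.1731]
eef_rot: [2.299, 2.141, -0.0]
force: [-0.2, -0.8, 0.6]
width: 0.0221
```

Emit:
carry_out:
  dp:
    - [0,0,15]
    - [-10,-5,60]
    - [-30,-40,105]
    - [-45,-95,105]
    - [-50,-150,105]
    - [-35,-205,105]
    - [-10,-245,95]
    - [3,-252,70]
  yaw: [0,0,0,0,0,0,0,0]

```text
time_s: 13.88
tool_pos: [0.4414, -0.2182, 0.2431]
eef_rot: [2.299, 2.136, 0.001]
force: [1.1, 0.6, -0.9]
width: 0.0217
```

Emit:
carry_out:
  dp:
    - [3,0,-20]
    - [3,0,-20]
    - [3,0,-20]
  yaw: [0,0,0]

```text
time_s: 14.25
tool_pos: [0.4435, -0.2155, 0.2237]
eef_rot: [2.298, 2.141, 0.0]
force: [0.2, -0.2, 0.4]
width: 0.0216
```

```bash
python3 - <<'E'
from h import *
np.set_printoptions(precision=2,suppress=True)
s=camera("scene"); q=robot.get_state(); print(q["tool_pos"]*1e3,q["width"],q["force"])
p=q["tool_pos"]
print("cap",fit(s,*M["blue_vial_mid"],p[:2],dz=p[2]-.1738,rad=14),"red",fit(s,CAP,M["red_vial_mid"][1],(.494,-.219),dz=.006,rad=9))
a=cv2.resize(s["color"][190:310,330:450,::-1],None,fx=4,fy=4,interpolation=cv2.INTER_CUBIC);cv2.imwrite("pics/b2.png",a)
E
```

```text
[ 443.54 -215.49  223.91] 0.02172744435190337 [ 0.23  0.6  -0.12]
cap (array([ 444.  , -216.81]), 0.5765524196881204) red None
```

View pics/b2.png

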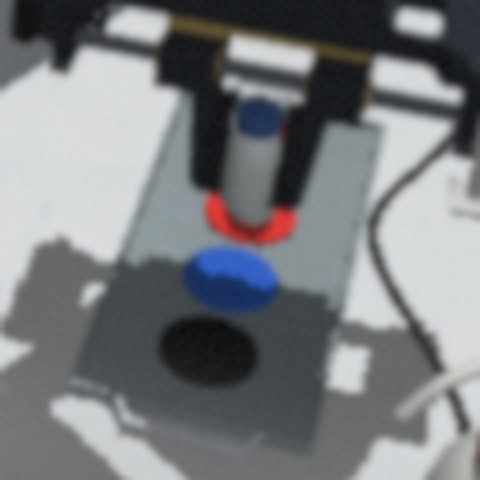

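The blue vial hangs upright over the blue pad, cap at (258,115) and pad at (230,278) in the crop. Scene measurement puts the vial and pad within 0.5 mm. Lower and release.

Emit:
carry_out:
  dp:
    - [0,0,-20]
    - [0,0,-36]
    - [0,0,-43]
    - [0,0,-44.3]
    - [0,0,-44.3]
    - [0,0,-44.3]
  yaw: [0,0,0,0,0,0]

```text
time_s: 15.05
tool_pos: [0.4436, -0.2156, 0.1793]
eef_rot: [2.298, 2.141, 0.0]
force: [-0.2, -0.2, 0.2]
width: 0.0217
```

Emit:
carry_out:
  dp:
    - [0,0,0]
    - [0,0,0]
    - [0,0,0]
    - [0,0,5]
    - [0,0,60]
    - [-10,15,100]
    - [-35,70,100]
    - [-55,125,100]
  yaw: [0,0,0,0,0,0,0,0]
  jaw: 110

```text
time_s: 16.05
tool_pos: [0.3875, -0.0893, 0.2794]
eef_rot: [2.299, 2.139, 0.001]
force: [-0.1, 0.4, 0.1]
width: 0.0501
```

Emit:
carry_out:
  dp:
    - [-7,60,0]
    - [-7,120,0]
    - [-7,180,0]
    - [-7,240,0]
    - [-7,295,-5]
    - [-7,303.5,-40]
    - [-7,303.5,-50]
    - [-7,303.5,-50]
  yaw: [0,0,0,0,0,0,0,0]

```text
time_s: 17.05
tool_pos: [0.3817, 0.2124, 0.2288]
eef_rot: [-2.299, -2.14, 0.002]
force: [0.1, 1.1, 1.7]
width: 0.0502
```

```bash
python3 - <<'E'
from h import *
np.set_printoptions(precision=2,suppress=True)
s=camera("scene"); t=camera("top"); q=robot.get_state(); print(q["tool_pos"]*1e3,q["width"],q["force"])
for c in(s,t): print("blue",fit(c,CAP,M["blue_vial_mid"][1],(.4435,-.2155),dz=.006,rad=9),"red",fit(c,CAP,M["red_vial_mid"][1],(.494,-.219),dz=.006,rad=9))
f=hue(12,30,50,50)
for c in(s,t): print("brass",fit(c,M["brass_adapter_mid"][0],f,(.381,.2132)))
f=hue(0,180,0,180,256,40)
print("tape top",fit(t,[(.024,.013,.013)],f,(.502,.128),rad=14))
S=cv2.resize(s["color"][170:270,140:260,::-1],None,fx=5,fy=5,interpolation=cv2.INTER_CUBIC);cv2.imwrite("pics/c1.png",S)
E
```

```text
[381.95 212.28 229.6 ] 0.04979707683817021 [ 0.63 -0.09  0.13]
blue (array([ 445.  , -217.71]), 0.6690471597545201) red (array([ 495.36, -219.71]), 0.6795705285751967)
blue (array([ 441.08, -212.01]), 2.0327277233468353) red (array([ 490.67, -215.07]), 1.9929479457464556)
brass (array([381.54, 211.92]), 0.6613347053675587)
brass None
tape top (array([503.91, 127.26]), 1.093932375125809)
```

View pics/c1.png

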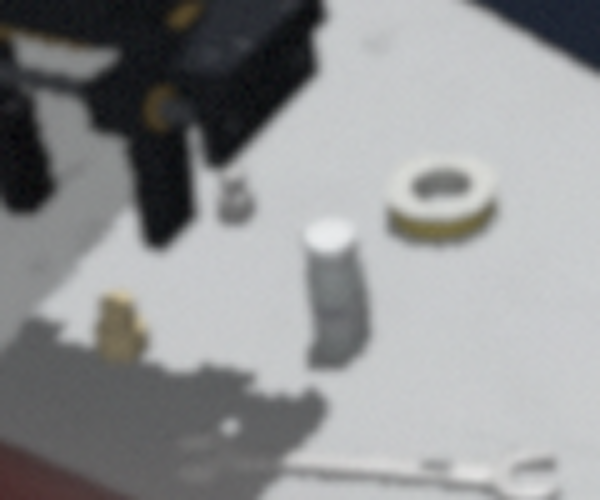

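Brass adapter stands at (120,327) in the crop with the gripper over it; white vial and steel adapter are clear of the fingers. I'll grip the round stub.

Emit:
carry_out:
  dp:
    - [-1,0.3,-25]
    - [-1,0.3,-43]
    - [-1,0.3,-50]
    - [-1,0.3,-50]
    - [-1,0.3,-50]
  yaw: [0,0,0,0,0]

```text
time_s: 17.77
tool_pos: [0.3808, 0.2132, 0.1795]
eef_rot: [2.298, 2.141, 0.002]
force: [-0.1, -0.3, 0.0]
width: 0.0501
```

Emit:
carry_out:
  dp:
    - [0,0,0]
    - [0,0,0]
    - [0,0,0]
    - [0,0,0]
    - [0,0,0]
    - [0,0,0]
    - [0,0,0]
    - [0,0,0]
  yaw: [0,0,0,0,0,0,0,0]
  jaw: 255

```text
time_s: 18.77
tool_pos: [0.3806, 0.2132, 0.179]
eef_rot: [2.298, 2.141, 0.0]
force: [-0.1, -2.3, 5.7]
width: 0.0128
```

Emit:
carry_out:
  dp:
    - [0,0,10]
    - [0,-10,50]
    - [0,-60,75]
    - [0,-120,75]
    - [0,-180,75]
    - [0,-240,75]
    - [0,-300,75]
    - [5,-360,75]
  yaw: [0,0,0,0,0,0,0,0]

```text
time_s: 19.77
tool_pos: [0.385, -0.1487, 0.2543]
eef_rot: [2.299, 2.141, 0.0]
force: [1.3, 0.1, 0.4]
width: 0.0128
```

Emit:
carry_out:
  dp:
    - [8,-60,-10]
    - [8,-64,-30]
    - [8,-64,-35]
    - [8,-64,-35]
    - [8,-64,-35]
  yaw: [0,0,0,0,0]

```text
time_s: 20.4
tool_pos: [0.3937, -0.2101, 0.2195]
eef_rot: [2.297, 2.142, 0.0]
force: [1.0, 0.6, -0.5]
width: 0.0128
```

```bash
python3 - <<'E'
from h import *
np.set_printoptions(precision=2,suppress=True)
s=camera("scene"); q=robot.get_state(); print(q["tool_pos"]*1e3,q["width"],q["force"])
p=q["tool_pos"]; f=hue(12,30,50,50)
print("brass",fit(s,M["brass_adapter_mid"][0],f,p[:2],dz=p[2]-.1795,rad=12))
a=cv2.resize(s["color"][190:310,330:450,::-1],None,fx=4,fy=4,interpolation=cv2.INTER_CUBIC);cv2.imwrite("pics/b3.png",a)
E
```

```text
[ 393.7  -210.19  219.45] 0.012780280606190637 [-0.63  0.18 -0.64]
brass (array([ 397.39, -211.54]), 0.7490799715243269)
```

View pics/b3.png

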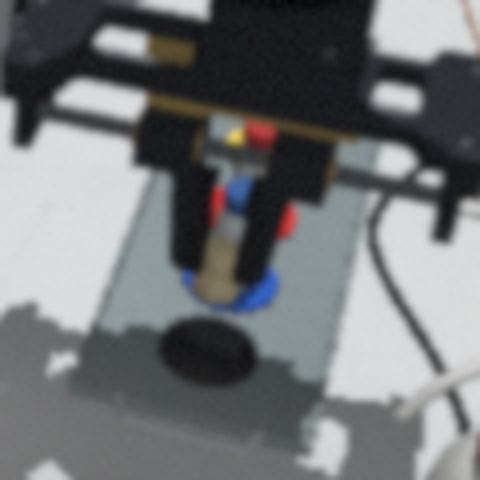

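Emit:
carry_out:
  dp:
    - [-0.2,-1.7,-20]
    - [-0.2,-1.7,-30]
    - [-0.2,-1.7,-34]
    - [-0.2,-1.7,-34]
    - [-0.2,-1.7,-34]
  yaw: [0,0,0,0,0]

```text
time_s: 21.08
tool_pos: [0.3934, -0.2124, 0.185]
eef_rot: [2.298, 2.141, 0.0]
force: [0.1, -0.1, -0.3]
width: 0.0131
```

```bash
python3 - <<'E'
from h import *
np.set_printoptions(precision=2,suppress=True)
s=camera("scene"); q=robot.get_state(); print(q["tool_pos"]*1e3,q["width"],q["force"])
p=q["tool_pos"]; f=hue(12,30,50,50)
print("brass",fit(s,M["brass_adapter_mid"][0],f,p[:2],dz=.006,rad=12))
im=cv2.resize(s["color"][240:300,350:410,::-1],None,fx=8,fy=8,interpolation=cv2.INTER_CUBIC)
a=np.linspace(0,2*np.pi,24)
for r,z in((.022,.006),(.0105,.006),(.0105,.018),(.0068,.03)):
    for cx,cy,col in((.394,-.2127,(0,255,0)),):
        q=np.array([(proj(s,(cx+r*np.cos(b),cy+r*np.sin(b),z))-[350,240]+.5)*8 for b in a]);cv2.polylines(im,[q.astype(np.int32)],1,col,1)
cv2.imwrite("pics/b4.png",im)
E
```

```text
[ 393.42 -212.46  185.01] 0.012745768764933312 [0.65 0.33 1.46]
brass (array([ 391.67, -213.37]), 1.004110911914444)
```

View pics/b4.png

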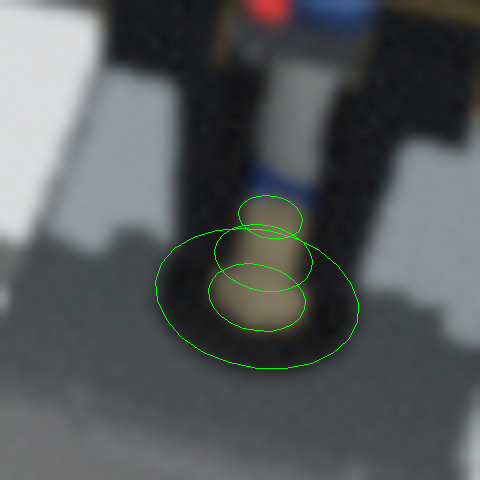

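The brass adapter's outline matches the overlay on the black pad to within about 1 mm. Release it and go for the tape.

Emit:
carry_out:
  dp:
    - [0,0,0]
    - [0,0,0]
    - [0,0,0]
    - [0,0,10]
    - [0,0,65]
    - [0,40,95]
    - [0,100,95]
    - [0,160,95]
  yaw: [0,0,0,0,0,0,0,0]
  jaw: 120

```text
time_s: 22.12
tool_pos: [0.3929, -0.051, 0.2808]
eef_rot: [2.299, 2.139, 0.001]
force: [1.6, -0.9, -0.1]
width: 0.0465
```

Emit:
carry_out:
  dp:
    - [15,55,0]
    - [40,105,0]
    - [70,145,-10]
    - [95,168,-25]
    - [111,178.5,-50]
    - [111,178.5,-60]
    - [111,178.5,-60]
    - [111,178.5,-60]
  yaw: [0,0,0,0,0,0,0,0]
  jaw: 0

```text
time_s: 23.12
tool_pos: [0.504, 0.1256, 0.2208]
eef_rot: [2.299, 2.14, 0.001]
force: [0.3, -0.3, -0.0]
width: 0.0881
```

```bash
python3 - <<'E'
from h import *
np.set_printoptions(precision=2,suppress=True)
s=camera("scene"); t=camera("top"); q=robot.get_state(); print(q["tool_pos"]*1e3,q["width"],q["force"])
f=hue(12,30,50,50)
for c in(s,t): print("brass",fit(c,M["brass_adapter_mid"][0],f,(.3935,-.212),dz=.006,rad=12))
T=cv2.resize(t["color"][165:275,330:410,::-1],None,fx=5,fy=5,interpolation=cv2.INTER_CUBIC)
a=np.linspace(0,2*np.pi,24)
x0,y0,k=190,165,7
im=cv2.resize(s["color"][y0:y0+79,x0:x0+57,::-1],None,fx=k,fy=k,interpolation=cv2.INTER_CUBIC)
for z in(0,.013):
    q=np.array([(proj(s,(.5053+.024*np.cos(b),.1255+.024*np.sin(b),z))-[x0,y0]+.5)*k for b in a]);cv2.polylines(im,[q.astype(np.int32)],1,(0,255,0),1)
for X,Y,z,r in((.4927,-.2181,.058,.01),(.4427,-.2148,.058,.01),(.3927,-.211,.030,.0068),(.4927,-.2181,.006,.0115),(.4427,-.2148,.006,.0115),(.3927,-.211,.006,.0105)):
    q=np.array([(proj(t,(X+r*np.cos(b),Y+r*np.sin(b),z))-[330,165]+.5)*5 for b in a]);cv2.polylines(T,[q.astype(np.int32)],1,(0,255,0),1)
im=im[:550]; cv2.imwrite("pics/d1.png",np.hstack([T[:im.shape[0]],im[:T.shape[0]]]))
E
```

```text
[504.17 125.63 220.7 ] 0.08824829365462815 [-0.52  0.41 -0.26]
brass (array([ 393.78, -214.04]), 1.0014078455580164)
brass (array([ 393.13, -213.18]), 1.148436009032226)
```

View pics/d1.png

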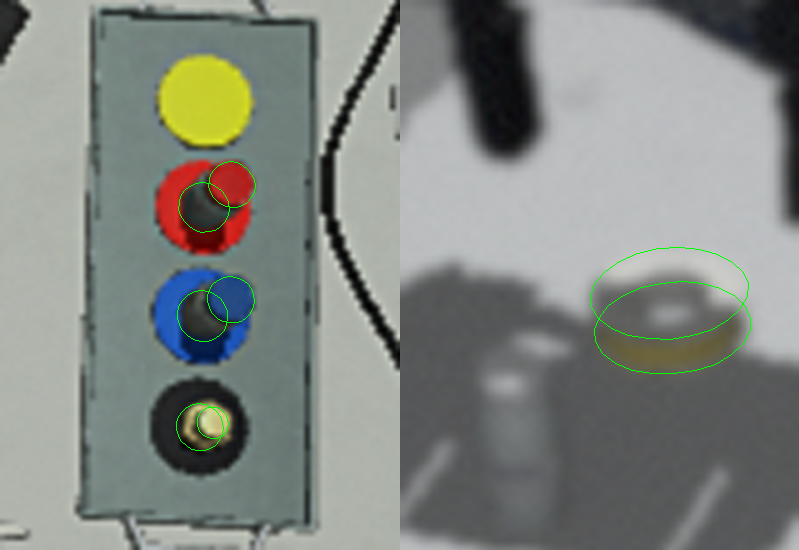

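Overlay: the red, blue and brass outlines sit where they should on their pads (brass about 1.5 mm off), and the tape outline at (670,310) fits. Now I grip the tape.

Emit:
carry_out:
  dp:
    - [0.3,0.5,-25]
    - [0.3,0.5,-43]
    - [0.3,0.5,-51.5]
    - [0.3,0.5,-51.5]
    - [0.3,0.5,-51.5]
  yaw: [0,0,0,0,0]

```text
time_s: 23.85
tool_pos: [0.5048, 0.1265, 0.169]
eef_rot: [2.298, 2.141, 0.001]
force: [-0.6, -0.5, 0.2]
width: 0.0878
```

Emit:
carry_out:
  dp:
    - [0,0,0]
    - [0,0,0]
    - [0,0,0]
    - [0,0,0]
    - [0,0,0]
    - [0,0,0]
    - [0,0,0]
    - [0,0,0]
  yaw: [0,0,0,0,0,0,0,0]
  jaw: 255

```text
time_s: 24.85
tool_pos: [0.5046, 0.1265, 0.1683]
eef_rot: [2.299, 2.141, -0.0]
force: [-0.8, -1.0, 1.1]
width: 0.0439
```

Emit:
carry_out:
  dp:
    - [0,0,10]
    - [-15,-5,50]
    - [-60,-30,90]
    - [-100,-75,100]
    - [-125,-130,100]
    - [-130,-190,100]
    - [-125,-250,100]
    - [-85,-295,100]
  yaw: [0,0,0,0,0,0,0,0]

```text
time_s: 25.85
tool_pos: [0.4188, -0.1708, 0.2692]
eef_rot: [2.302, 2.138, -0.0]
force: [1.4, 0.1, -1.2]
width: 0.044
```

Emit:
carry_out:
  dp:
    - [45,-40,0]
    - [95,-52,0]
    - [124,-53.5,0]
    - [124,-53.5,-25]
    - [124,-53.5,-50]
    - [124,-53.5,-50]
    - [124,-53.5,-50]
  yaw: [0,0,0,0,0,0,0]

```text
time_s: 26.72
tool_pos: [0.5438, -0.2221, 0.2195]
eef_rot: [2.298, 2.14, 0.001]
force: [0.2, -0.8, -0.1]
width: 0.0438
```

```bash
python3 - <<'E'
from h import *
np.set_printoptions(precision=2,suppress=True)
s=camera("scene"); q=robot.get_state(); p=q["tool_pos"]; print(p*1e3,q["width"],q["force"])
x0,y0,k=340,170,6
im=cv2.resize(s["color"][y0:y0+90,x0:x0+110,::-1],None,fx=k,fy=k,interpolation=cv2.INTER_CUBIC)
a=np.linspace(0,2*np.pi,24)
for z in(0,.013):
    q=np.array([(proj(s,(p[0]+.0007+.024*np.cos(b),p[1]-.0009+.024*np.sin(b),z+p[2]-.169))-[x0,y0]+.5)*k for b in a]);cv2.polylines(im,[q.astype(np.int32)],1,(0,255,0),1)
cv2.imwrite("pics/e1.png",im)
E
```

```text
[ 543.81 -222.08  219.64] 0.04348885590775122 [ 0.34 -0.14 -0.6 ]
```

View pics/e1.png

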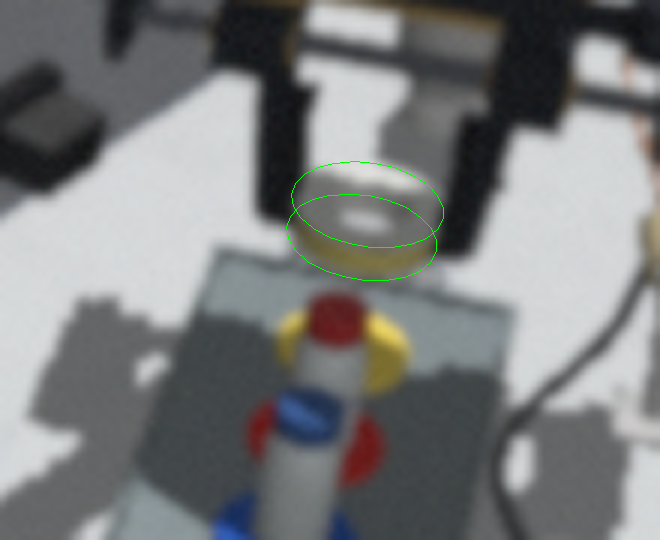

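Tape hangs level between the fingers at (365,220) in the crop, matching the predicted outline. Lower it onto the yellow pad and open slightly.

Emit:
carry_out:
  dp:
    - [-0.5,-0.5,-20]
    - [-0.5,-0.5,-36]
    - [-0.5,-0.5,-43]
    - [-0.5,-0.5,-45]
    - [-0.5,-0.5,-45]
    - [-0.5,-0.5,-45]
  yaw: [0,0,0,0,0,0]

```text
time_s: 27.52
tool_pos: [0.5432, -0.2224, 0.1742]
eef_rot: [2.298, 2.141, 0.0]
force: [-2.4, 1.3, 5.9]
width: 0.0439
```

Emit:
carry_out:
  dp:
    - [0,0,0]
    - [0,0,0]
    - [0,0,3]
    - [0,0,30]
    - [0,0,85]
    - [-30,10,120]
    - [-80,40,130]
    - [-120,90,130]
  yaw: [0,0,0,0,0,0,0,0]
  jaw: 70

```text
time_s: 28.52
tool_pos: [0.4226, -0.1333, 0.3041]
eef_rot: [2.299, 2.138, 0.001]
force: [0.4, 0.2, 0.4]
width: 0.0635
```

Emit:
carry_out:
  dp:
    - [-20,55,0]
    - [-40,110,0]
    - [-50,170,20]
    - [-50,225,50]
    - [-50,225,60]
    - [-50,225,60]
  yaw: [0,0,0,0,0,0]

```text
time_s: 29.28
tool_pos: [0.3741, 0.0912, 0.3636]
eef_rot: [2.297, 2.141, 0.001]
force: [0.4, -0.1, -0.8]
width: 0.064
```

```bash
python3 - <<'E'
from h import *
np.set_printoptions(precision=2,suppress=True)
s=camera("scene"); t=camera("top"); q=robot.get_state(); print(q["tool_pos"]*1e3,q["width"],q["force"])
f=hue(0,180,0,170,256,50)
print("tape top",fit(t,[(.024,.019,.019)],f,(.543,-.222),rad=16))
T=cv2.resize(t["color"][165:275,330:410,::-1],None,fx=5,fy=5,interpolation=cv2.INTER_CUBIC)
a=np.linspace(0,2*np.pi,32)
for X,Y,z,r in((.5425,-.2217,.019,.024),(.5425,-.2217,.006,.024),(.3927,-.211,.006,.022),(.4427,-.2148,.006,.022),(.4927,-.2181,.006,.022)):
    qq=np.array([(proj(t,(X+r*np.cos(b),Y+r*np.sin(b),z))-[330,165]+.5)*5 for b in a]);cv2.polylines(T,[qq.astype(np.int32)],1,(0,255,0),1)
S=cv2.resize(s["color"][170:310,330:430,::-1],(393,550),interpolation=cv2.INTER_CUBIC)
cv2.imwrite("pics/f1.png",np.hstack([T,S]))
W=cv2.resize(t["color"][160:270,160:290,::-1],None,fx=5,fy=5,interpolation=cv2.INTER_CUBIC); cv2.imwrite("pics/f2.png",W)
E
```

```text
[374.21  90.33 362.67] 0.06370875788414286 [ 0.11 -0.31 -0.1 ]
tape top (array([ 541.8 , -221.74]), 1.034707866254355)
```

View pics/f1.png

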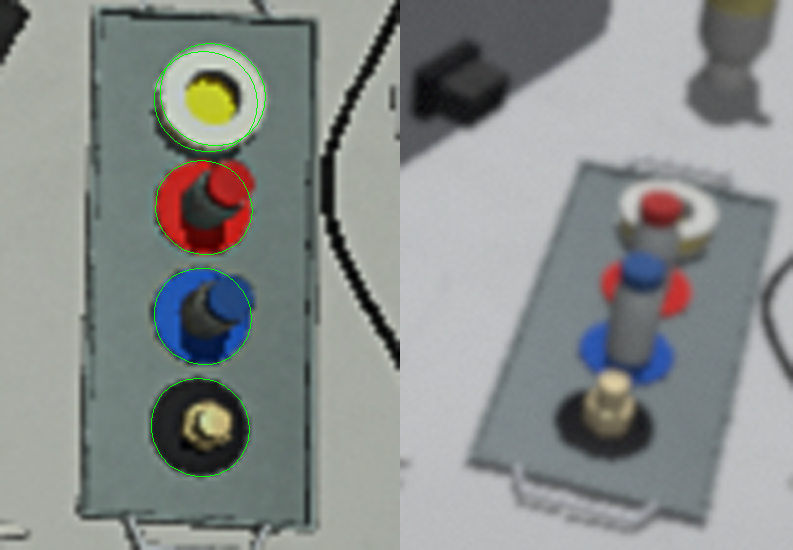

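View pics/f2.png

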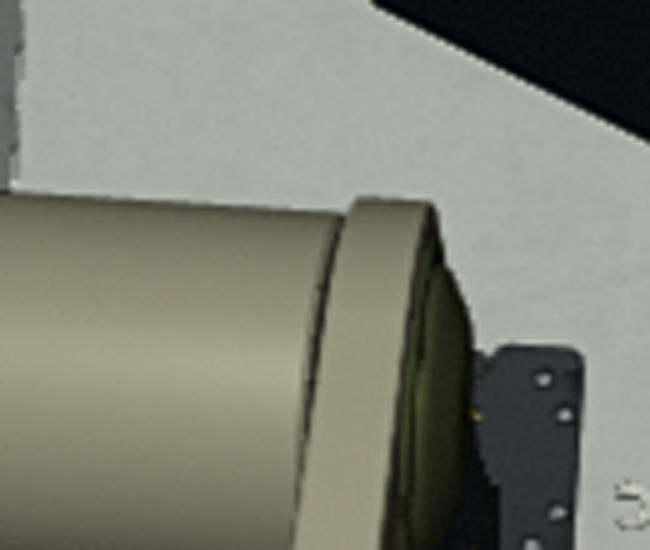

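Everything stands centred on its pad (tape about 1 mm off, brass about 1.5 mm). The arm hides the spare parts in the top view, so I compare their positions in the scene view with the start and then hand in.

```bash
python3 - <<'E'
from h import *
s=camera("scene")
ok=True
for k,e in(("white_vial_mid",(207.8,228.1)),("steel_adapter_mid",(183.5,209.4))):
    r=landmark_of(k,s); print(k,r[:1]); ok&=bool(r) and np.hypot(*(np.array(r[0]["location"])-e))<3
q=robot.get_state(); print(q["time_s"],abs(q["dq"]).max(),q["width"],ok)
if ok: print(workorder.sign_off())
E
```

```text
white_vial_mid [{'location': [208.3, 230.6], 'p': 0.69}]
steel_adapter_mid [{'location': [185.5, 209.7], 'p': 0.5}]
29.525 0.009277847697963396 0.06404025760665334 True
the job is handed in; nothing more can be done
None
```

The kit is made up and handed in at 29.5 s. I placed the red vial, then the blue vial, the brass adapter (hexagon down) and the tape roll. Each one was carried round in front of the analyser, and the gripper was empty and clear of everything at the end.

**Placement checks:**
- **Vials:** both stand upright, centred within about 1 mm going by the outline overlay. My automatic position fit for their caps in the top view failed because the pads are the same colour. I relied on the overlay and the scene camera instead.
- **Brass adapter:** it stands on its hexagon, about 1.5 mm off centre across the row; the two cameras gave 1.3 and 2.2 mm. I left it there.
- **Tape roll:** it lies flat, about 1 mm off centre.

**Left on the bench:** the arm hid the white vial and steel adapter in the last top view. The scene camera still had them within about 2.5 pixels of where they started, which is about the detector's error.

**Analyser corner:** it showed up about 13 mm further back than the position given, so I kept to the more cautious stated position when carrying past it.

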